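Carry an egg on its dish with the slide-in lifter and hold it out for the cook

ROBOT

A 6-joint arm with a two-finger parallel gripper is mounted at the origin on a cart in front of the work surface, level with it; the furniture and walls round the work are solid. World frame = base frame: x ahead of the robot, y to its left, z up, the work surface at z = 0. Lengths are in mm, angles in rad, forces in N, time in s.
With the tool pointing down it reaches from about 275 to 1000 mm from the base axis. Payload 8.4 kg.
Tool frame: the origin (TCP) lies at the very end of the fingers, on their centre line; the grasp point (between the pads) lies 19 mm behind it; z points along the fingers, y is the line along which they close (so a half turn about z gives the same grasp; the last joint's range is limited). The gripper opens to 85 mm and grips with 20 to 120 N. Pads are 22 mm wide; open, the fingers measure 114 mm over their backs; the gripper's body (76 mm by 85 mm) begins 54 mm behind the grasp point. The pads swing forward as they close: fully open they stand 13 mm farther back than shut.
Start: joints at [-1.287, 0.353, 1.633, -0, 1.155, -0.002], TCP at [176.202, -599.651, 231.281] pointing down, gripper open.
Joint ranges: [-2.63, 2.63], [-0.92, 2.1], [0.06, 2.66], [-1.3, 4.44], [0, 2.69], [-3.02, 3.02]. Speed limits (rad/s): [2.22, 2.22, 2.79, 3.14, 3.14, 3.14].

INTERFACE

Orientations are given as [roll, pitch, yaw] about the fixed x, y, z axes, in that order (R = Rz(yaw) Ry(pitch) Rx(roll)).
In Python, from rig import sensors, grab_frame, camera_params, order gives the robot as it stands. The module is installed in compiled form; this text tells all that it offers.
- The arm moves only by the tool move_arm, never from a script. Its argument "motion" is a list of rows, each a list of 7 numbers: the turn, a rotation vector about the tool's x, y, z in parts of the range, where 1.0 means pi/2 rad, then the shift along the tool's x, y, z in shares of 1 m (1.0 is 1 m), then the finger opening in m, from 0 to 0.0854. A call has 1 to 8 rows; each row is the pose to reach, as a shift and turn from the pose commanded when the call began, along the tool's axes at that moment; what a row does not reach only later rows make up. A row lasts 1/8 s, in which the tool goes at most 62.5 mm and 10.7 degrees, less where a joint would pass 70% of its speed; a pose out of reach is approached as far as the arm can. A shift or turn number past 1, either way, is cut back to 1. A call with a gripper value outside its range is refused whole. The fingers move at their own pace and stop on an object; "grip_force" is the grip in N (left out, the last holds). Time passes only in rows, so rows that repeat a pose let the fingers close. It gives the time, the measured TCP pose, the force, the opening and the grip force at its end, in the units of the state.
- sensors.sense(): the state, without advancing time (a new reading comes with each control period).
- grab_frame(name): name is "scene" or "side" or "wrist"; returns (picture, depth): 400x640x3 uint8, red, green, blue; 400x640 float32, mm along the optical axis (not along the pixel's ray), 0 where there is no reading.
- camera_params(name): a dict with "camera_matrix" (3x3 intrinsics, pixels), "world_from_camera" (4x4, takes a point from camera to world coordinates). Camera axes: x right, y down, z forward; pixel columns grow to the right and rows downward; lengths in mm; the calibration is good to about 2 mm. A picture is of the moment at which its call begins: read the wrist's pose just before it. camera_params takes no time and is no camera call; for the wrist camera it gives the pose at the moment of the call.
- order.sign_off(): hands the job in; it is judged then, once.
The state is a dict: "clock": time; "qpos": joint angles; "qvel": joint speeds; "joint_efforts": joint torques, N m; "eef_pos": TCP position; "tcp_rot": TCP orientation; "contact_force": force on the tool from outside, world axes, zero at the start; "wrist_torque": the same for the moment, N m; "opening": opening from 0.0 (shut) to 1.0 (fully open); "grasp_force": force on a finger pad.
Only numpy, scipy, OpenCV 4.12 (cv2) and the standard library are available. Lean on these libraries where they do the work, as an engineer would, in place of code of your own. Each camera call takes 0.05 s, during which the arm holds its last target. There are 200 camera calls.

TASK

Take the standing lifter by its wooden grip, slide its flat tongue fully home into the pocket under the egg dish while the dish stands on the table, and lift the dish with it, not turning it yet, to about 10 to 15 cm off the table. Then, up in the air, turn it level through a quarter turn so that the dish's ear points squarely at the right-hand edge of the table, and finish still holding it there, level and still, for the cook to take by the ear. The loose egg must stay in the middle of the dish all the time; never touch the egg with the gripper, and leave everything else on the table where it is.

Things in the scene. Friction and masses are not known exactly. Their poses are not given: they have to be found in the camera images.
- egg_dish: White shallow china dish, 160 mm across, 41 mm high, on a wooden foot with a dark steel sole, 144 x 100 x 15 mm; 0.3 to 0.5 kg, loose. Origin: under its centre on the foot's underside (z = height above the table), z up, +x to its one ear. Inside: flat middle of 18 mm radius, 19 mm above the underside, then rising 8, 20, 45 degrees; the egg rolls if it is tilted or jerked.
- ear (a point): Outer end of the dish's single ear, a white china loop at the rim, at x = +110 mm of the dish, 40 mm above its underside.
- pocket (a point): Middle of the mouth of the pocket in the foot, at x = -84 mm of the dish, 7 mm above its underside; axes as the dish's; at the start it faces roughly the robot. Flat slot running 132 mm along +x and closed at its end: floor 3 mm, roof 11 mm above the underside, 65 mm wide, the mouth flared to about 78 mm over the first 25 mm.
- lifter: C-shaped steel lifter, 0.26 kg, standing on its tongue left or right of the dish. Origin: tongue's underside, below the grip; z up, +x as the tongue points. Tongue 4 mm thick, 60 mm wide, tip corners rounded, x = -92 to +30 mm; back 24 mm wide, 134 mm high, front face at x = -84 mm; arm above, 16 mm wide. Home: back against the mouth, grip above the dish's centre.
- grip (a point): Centre of the lifter's dark wooden grip, 128 mm above the tongue's underside: 64 mm long (lifter's x), 24 mm wide (y), 26 mm high; take it from above across its width. In the pocket the tongue has 2.5 mm of play each side, 4 mm in height (mid-slot with its underside 5 mm above the table); only weight and friction keep the dish on it.
- egg_center (a point): Centre of the loose brown hen's egg (54 mm long, 42 mm thick, 55 g) that lies in the middle of the dish, its top 61 mm above the dish's underside.
- right_side (a point): A point on the table top near its right-hand edge (as the robot sees it), about 110 mm in from it. Its axes are the world's: the edge runs along x, and the cook stands beyond it, on the -y side.
- cutter_round: Bystander: round tinplate pastry cutter, 66 mm across, 41 mm high; stands on the side of the dish where the lifter is not. Origin at the centre of its underside.
- pastry_brush: Bystander: pastry brush lying flat, 182 x 39 x 12 mm. Origin at the centre of its underside.
- bench_scraper: Bystander: steel dough scraper with a wooden grip, lying flat, 95 x 122 x 18 mm. Origin at the centre of its underside.
- walnut_0: Bystander: walnut in its shell, about 32 mm, in the right-hand part of the table. Origin at its underside.
- walnut_1: Bystander: walnut in its shell, about 32 mm, in the right-hand part of the table. Origin at its underside.
Mind the look-alikes: they are no part of the job. Leave any purple look-alike of the lifter alone.

How it is judged (in metres and radians):
On the way, in this order (a step that is already met when the one before it is completed fails the run):
1. the lifter, held by its wooden grip, has its tongue fully home in the pocket (within 8 mm), the dish still standing on the table (x of lifter in the frame of egg_dish above -0.008 m and y of lifter in the frame of egg_dish between -0.006 and 0.006 m and z of lifter in the frame of egg_dish between 0.001 and 0.012 m and angle between the x axis of lifter and the x axis of egg_dish, either way round below 0.1 rad and height (world z) of egg_dish below 0.01 m and distance between the grasp point and grip below 0.045 m), for 0.2 s.
2. the dish is lifted at least 60 mm off the table on the lifter, level and not yet turned (its ear still within about 45 degrees of straight ahead) (height (world z) of egg_dish above 0.06 m and angle between egg_dish's own z axis and vertical below 0.12 rad and contact force between lifter and egg_dish above 1 N and angle between the x axis of egg_dish and the x axis of right_side, either way round below 0.8 rad), for 0.2 s.
At the end, for the whole second after the job is handed in: Lifter still gripped by its wooden grip: tongue home within 12 mm, dish carried by the lifter alone, foot 80 to 220 mm up, level within 5 degrees, still; ear towards the right-hand edge within 11 degrees; egg within 25 mm of the middle, not rolling (height (world z) of egg_dish between 0.08 and 0.22 m and angle between egg_dish's own z axis and vertical below 0.09 rad and angle between the x axis of egg_dish and the y axis of right_side, either way round below 0.2 rad and x of right_side in the frame of egg_dish above 0 m and x of lifter in the frame of egg_dish between -0.012 and 0.012 m and z of lifter in the frame of egg_dish between 0.001 and 0.012 m and contact force between lifter and egg_dish above 1 N and contact force between lifter and the fingers above 2 N and distance between the grasp point and grip below 0.045 m and contact force between egg_dish and the arm below 0.5 N and contact force between egg_dish and the fingers below 0.5 N and horizontal distance between egg_center and egg_dish below 0.025 m and z of egg_center in the frame of egg_dish below 0.055 m and linear speed of egg_dish below 0.03 m/s and angular speed of egg_dish below 0.15 rad/s and linear speed of egg below 0.04 m/s); the arm keeps its last pose, push and grip.
It fails at once if the egg rolled away from the middle of the dish (its centre more than 35 mm off) (horizontal distance between egg_center and egg_dish above 0.035 m).
It fails at once if the dish was tipped by more than 12 degrees (angle between egg_dish's own z axis and vertical above 0.21 rad).
It fails at once if the gripper touched the egg (contact force between egg and the arm above 0.5 N or contact force between egg and the fingers above 0.5 N).
It fails at once if something else on the table was moved by more than 30 mm (distance of any of cutter_round, pastry_brush, bench_scraper, walnut_0, walnut_1 from where it was at the start of the episode above 0.03 m).
It also fails if it takes over 64 s, if anything falls off the work surface, if the arm or the gripper's body presses on something with over 40 N, if the wrist force passes 120 N, or if a joint passes its speed limit or range.

## Working session

There is one attempt and no reset: what is moved stays moved. The work goes in short steps, Python scripts to look and compute and a tool call to move; the robot and the scene stay as the last step left them, time stands still between calls to the robot, and variables do not carry over. Pictures are saved under pics/ and viewed, at most 10 in all, crops included, and the job is handed in when it is done.

Besides the shell and the picture viewer there is one more tool, called by a JSON object that holds its "op" and its "data", one argument or row to a line. move_arm: Moves the arm, as the interface text tells. Its arguments: {"type":"object","properties":{"motion":{"type":"array","items":{"type":"array","items":{"type":"number"}}},"grip_force":{"type":"number"}},"required":["motion"]}

```bash
mkdir -p pics; cat > h.py <<'E'
import numpy as np, cv2
from rig import sensors, grab_frame, camera_params, order
def grab(n,name=None):
    P=camera_params(n); im,d=grab_frame(n)
    if name: cv2.imwrite(f'pics/{name}.png',im[...,::-1]); 
    np.savez(f'{n}.npz',im=im,d=d,K=P['camera_matrix'],T=P['world_from_camera'])
    return im,d,np.array(P['camera_matrix']),np.array(P['world_from_camera'])
def cloud(d,K,T):
    v,u=np.mgrid[:d.shape[0],:d.shape[1]]
    p=np.stack([(u-K[0,2])/K[0,0]*d,(v-K[1,2])/K[1,1]*d,d],-1)
    w=p@T[:3,:3].T+T[:3,3]; w[d==0]=np.nan
    return w
E
python3 - <<'E'
from h import *
s=sensors.sense();print(s)
for n in('scene','side'):
    im,d,K,T=grab(n,n+'0'); print(n,K.tolist(),T.round(3).tolist())
E
```

```text
{'clock': 0.0, 'qpos': array([-1.28738648e+00,  3.53649226e-01,  1.63417214e+00,  3.84599192e-05,
        1.15520674e+00, -2.37978557e-03]), 'qvel': array([-0.00031062,  0.0006499 , -0.00093308, -0.00061269, -0.00380511,
        0.0013617 ]), 'joint_efforts': array([-2.53858881e-03, -6.05248547e+01, -3.42067802e+01, -2.12306991e-04,
        9.31449904e-03,  1.36808470e-05]), 'eef_pos': array([ 176.08050794, -599.16141873,  230.54475614]), 'tcp_rot': array([-3.14015730e+00, -3.85797739e-05,  2.85774057e-01]), 'contact_force': array([-0.59324973, -0.11685386, -0.3847624 ]), 'wrist_torque': array([-0.00240651,  0.01416318, -0.04719602]), 'grasp_force': 0.0, 'opening': 1.0017304907777518}
scene [[455.841180065345, 0.0, 323.32788671062764], [0.0, 455.841180065345, 210.19210682377178], [0.0, 0.0, 1.0]] [[-0.557, -0.509, 0.656, -286.142], [-0.831, 0.344, -0.438, 508.335], [-0.003, -0.789, -0.615, 846.939], [0.0, 0.0, 0.0, 1.0]]
side [[363.57530807212004, 0.0, 316.61063162206733], [0.0, 363.57530807212004, 197.9284244055385], [0.0, 0.0, 1.0]] [[0.587, 0.61, -0.532, 1091.838], [0.81, -0.431, 0.398, -491.454], [0.014, -0.665, -0.747, 908.734], [0.0, 0.0, 0.0, 1.0]]
```

View pics/scene0.png

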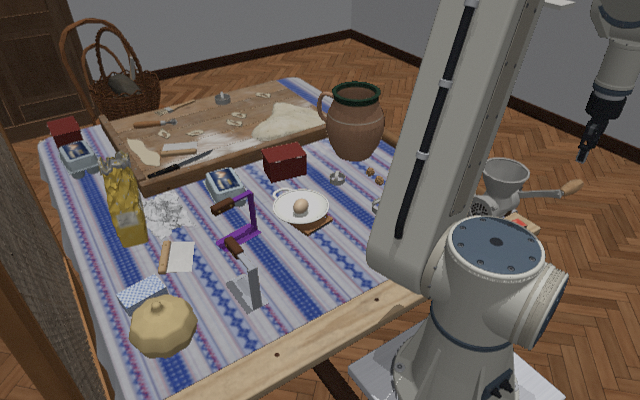

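View pics/side0.png

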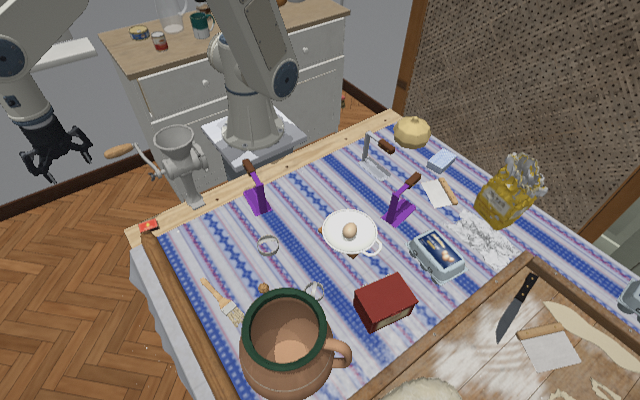

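Candidates for the lifter are the grey one (scene 245,285; side 375,155) and two purple look-alikes (side 400,200 and side 257,190). I choose the grey steel one with the dark grip at side (386,146). The dish is at side (350,230), with its ear at about (376,247).

```bash
python3 - <<'E'
from h import *
C={}
for n in('scene','side'):
    z=np.load(n+'.npz');C[n]=(z['im'],cloud(z['d'],z['K'],z['T']))
def pr(n,pts):
    for u,v in pts: print(n,(u,v),C[n][1][v,u].round(0),C[n][0][v,u])
pr('side',[(386,146),(380,143),(392,150),(366,147),(375,172),(350,230),(376,247),(257,205),(250,165),(400,210),(413,180),(268,245),(315,290),(225,305),(385,300),(435,255),(290,289),(290,285)])
pr('scene',[(234,247),(252,285),(240,295),(301,206),(230,205),(252,225),(284,190),(337,178),(285,160)])
# above-table points around workspace, height map plot
a=[]
for n in C:
    im,w=C[n]; m=np.isfinite(w[...,2])&(w[...,2]>4)&(w[...,2]<300)&(w[...,0]>150)&(w[...,0]<900)&(abs(w[...,1])<600)
    a.append(w[m]); 
    # dish white pixels
    m2=m&(im.min(-1)>180)&(w[...,2]>33)&(w[...,2]<46)
    if n=='side': m2[:, :300]=0; m2[:,385:]=0
    np.save(n+'_rim.npy',w[m2])
    print(n,m2.sum(),w[m2].min(0),w[m2].max(0))
P=np.vstack(a); np.save('P.npy',P)
# topdown
S=1.0; H=np.zeros((800,800,3),np.uint8)
for n in C:
    im,w=C[n]; ok=np.isfinite(w[...,2])
    x=w[...,0][ok];y=w[...,1][ok];zz=w[...,2][ok];c=im[ok]
    r=(900-x).astype(int);q=(400-y).astype(int)
    k=(r>0)&(r<799)&(q>0)&(q<799)&(zz<160)
    o=np.argsort(zz[k]); H[r[k][o],q[k][o]]=c[k][o]; 
H=cv2.dilate(H,np.ones((2,2)))
cv2.imwrite('pics/top.png',H[100:700,:,::-1])
E
```

```text
side (386, 146) [490. 238. 138.] [98 66 45]
side (380, 143) [466. 233. 137.] [65 43 30]
side (392, 150) [512. 244. 134.] [69 45 31]
side (366, 147) [399. 240.  70.] [86 87 92]
side (375, 172) [467. 234.   5.] [166 169 175]
side (350, 230) [641. -30.  55.] [223 209 184]
side (376, 247) [707.  22.   2.] [182 179 186]
side (257, 205) [ 361. -187.    6.] [124  67 161]
side (250, 165) [ 319. -170.  143.] [109  73  51]
side (400, 210) [645. 182.   4.] [ 81  40 109]
side (413, 180) [652. 194. 141.] [107  71  51]
side (268, 245) [ 514. -237.    2.] [175 174 184]
side (315, 290) [ 730. -219.   38.] [200 199 193]
side (225, 305) [ 619. -428.   14.] [200 178 148]
side (385, 300) [ 869. -110.   84.] [136  59  52]
side (435, 255) [850.  95.  74.] [30 48 90]
side (290, 289) [ 783. -322.  240.] [46 73 56]
side (290, 285) [ 663. -256.    3.] [151 108 142]
scene (234, 247) [470. 250. 140.] [87 58 42]
scene (252, 285) [390. 251.  85.] [72 75 77]
scene (240, 295) [450. 262.   2.] [101 102 108]
scene (301, 206) [613. -14.  54.] [175 155 134]
scene (230, 205) [633. 187. 130.] [86 69 41]
scene (252, 225) [659. 123.  15.] [66 32 87]
scene (284, 190) [727. -23.  39.] [122 121 123]
scene (337, 178) [ 704. -206.   27.] [123 120 116]
scene (285, 160) [815. -80.  82.] [47 25 24]
scene 502 [ 537.18385114 -103.71108378   33.03280851] [735.49776695 508.14043749  45.92336757]
side 807 [ 550.16277417 -231.16542813   33.05042806] [740.97303698  59.24220827  45.99082165]
```

View pics/top.png

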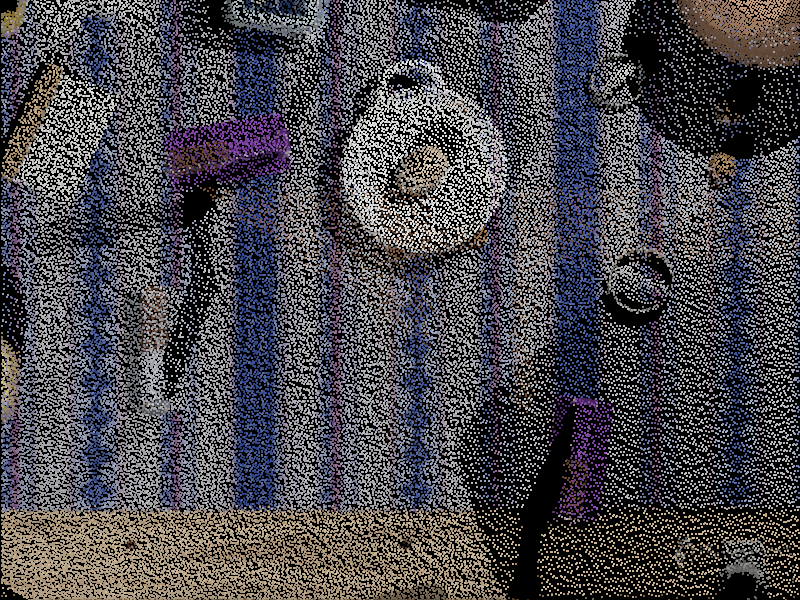

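Units first: turns go in shares of pi/2 rad. So -1.43 rad / 1.5708 = -0.9104.

{"op": "move_arm", "data": {
  "motion": [
    [0,0,-0.1146,0.03,-0.037,-0.03,0.085],
    [0,0,-0.2292,0.06,-0.075,-0.06,0.085],
    [0,0,-0.3438,0.093,-0.113,-0.09,0.085],
    [0,0,-0.4584,0.124,-0.151,-0.12,0.085],
    [0,0,-0.573,0.155,-0.189,-0.15,0.085],
    [0,0,-0.6875,0.186,-0.227,-0.15,0.085],
    [0,0,-0.8021,0.217,-0.265,-0.15,0.085],
    [0,0,-0.9104,0.247,-0.302,-0.15,0.085]
  ]
}}

```text
clock: 1.1
eef_pos: [328.2, -238.7, 381.2]
tcp_rot: [3.141, -0.0, 1.721]
contact_force: [1.3, -0.5, -0.0]
opening: 0.993
grasp_force: 0.0
```

```bash
cat >> h.py <<'E'
from scipy.spatial.transform import Rotation as Ro
def go(pos,yaw,cur=None):
    "total turn and shift in tool axes from the present (or given commanded) pose, tool pointing down"
    s=sensors.sense(); p,r=cur if cur else (s['eef_pos'],s['tcp_rot'])
    A=Ro.from_euler('xyz',r); B=Ro.from_euler('xyz',[np.pi,0,yaw])
    print('at',np.round(p,1),np.round(r,4),'turn',(A.inv()*B).as_rotvec().round(4),'shift m',(A.inv().apply(np.array(pos)-p)/1000).round(4))
E
python3 - <<'E'
from h import *
go((480,120,380),np.pi); print(sensors.sense()['qpos'].round(3))
E
```

```text
at [ 328.2 -238.7  381.2] [ 3.1414 -0.      1.7213] turn [ 1.0000e-04  1.0000e-04 -1.4203e+00] shift m [0.3318 0.2039 0.0013]
[-0.632 -0.13   1.854  0.     1.417 -0.783]
```

To row units: -1.42 rad / 1.5708 = -0.904.

{"op": "move_arm", "data": {
  "motion": [
    [0,0,-0.1146,0.042,0.026,0,0.085],
    [0,0,-0.2292,0.084,0.051,0,0.085],
    [0,0,-0.3438,0.125,0.077,0,0.085],
    [0,0,-0.4584,0.166,0.102,0,0.085],
    [0,0,-0.573,0.208,0.128,0,0.085],
    [0,0,-0.6875,0.25,0.153,0,0.085],
    [0,0,-0.8021,0.291,0.179,0,0.085],
    [0,0,-0.904,0.332,0.204,0,0.085]
  ]
}}

```text
clock: 2.1
eef_pos: [482.2, 119.4, 381.0]
tcp_rot: [-3.141, -0.0, -3.141]
contact_force: [1.4, -0.2, -0.0]
opening: 0.997
grasp_force: 0.0
```

```bash
python3 - <<'E'
from h import *
im,d,K,T=grab('wrist','w1'); print(sensors.sense()['eef_pos'],sensors.sense()['tcp_rot'],T.round(2))
E
```

```text
[484.03237885 123.58330213 380.75432943] [ 3.13850325e+00  5.46662404e-04 -3.13291642e+00] [[ 0.0000e+00  9.5000e-01  3.1000e-01  4.0182e+02]
 [ 1.0000e+00 -0.0000e+00  0.0000e+00  1.1851e+02]
 [ 0.0000e+00  3.1000e-01 -9.5000e-01  5.2468e+02]
 [ 0.0000e+00  0.0000e+00  0.0000e+00  1.0000e+00]]
```

View pics/w1.png

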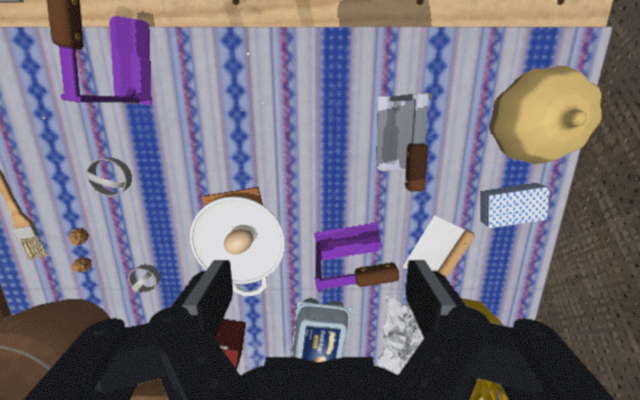

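The wrist view shows the grey lifter with its grip at (416,168) and its tongue at (395,130). The dish is at (237,240), its ear at about (250,287), and the foot's pocket edge at (232,197).

```bash
cat > meas.py <<'E'
from h import *
def circ(p):
    A=np.c_[2*p,np.ones(len(p))]; s=np.linalg.lstsq(A,(p**2).sum(1),rcond=None)[0]
    return s[:2],np.sqrt(s[2]+s[0]**2+s[1]**2)
def dish(im,w,lo=34,hi=47,c0=(632,-24)):
    m=np.isfinite(w[...,2])&(im.min(-1)>130)&(im.max(-1).astype(int)-im.min(-1)<40)&(w[...,2]>lo)&(w[...,2]<hi)&(np.hypot(w[...,0]-c0[0],w[...,1]-c0[1])<125)
    p=w[m][:,:2]; c=np.array(c0,float)
    for _ in range(10):
        r=np.hypot(*(p-c).T); k=(r>71)&(r<84); 
        if k.sum()<20: break
        c,R=circ(p[k])
    a=p[(r>90)]
    print('rim',k.sum(),c.round(1),round(R,1),'zr',np.percentile(w[m][:,2],[50,95]).round(1),'ear n',len(a), a.mean(0).round(1) if len(a) else '', 'yaw',np.arctan2(*(a.mean(0)-c)[::-1]).round(3) if len(a) else '','far',r.max().round(1))
    return c
E
python3 - <<'E'
from meas import *
im,d,K,T=grab('wrist'); print(T[:3,3]); w=cloud(d,K,T)
s=sensors.sense();print(s['eef_pos'],s['tcp_rot'])
c=dish(im,w)
for n in('scene','side'):
    z=np.load(n+'.npz'); print(n); dish(z['im'],cloud(z['d'],z['K'],z['T']))
R=lambda a,b,c_,e:(w[...,0]>a)&(w[...,0]<b)&(w[...,1]>c_)&(w[...,1]<e)
def rect(m,t):
    p=w[m]; r=cv2.minAreaRect(p[:,:2].astype(np.float32)); print(t,len(p),p.mean(0).round(1),'z',np.percentile(p[:,2],[5,50,95]).round(1),np.array(r[0]).round(1),np.array(r[1]).round(1),round(r[2],2)); return p
ge=R(350,560,190,310)
br=(im[...,0]>im[...,2]*1.25)
p=rect(ge&(w[...,2]>118)&(w[...,2]<150),'grip+arm')
p=rect(ge&(w[...,2]>118)&br&(w[...,2]<150),'grip')
q=p[:,:2]-p[:,:2].mean(0); e=np.linalg.svd(q,full_matrices=False)[2][0];print('axis yaw',np.arctan(e[1]/e[0]))
grey=(im.max(-1).astype(int)-im.min(-1)<25)
p=rect(ge&grey&(w[...,2]>2.5)&(w[...,2]<12),'tongue')
lab=(im.max(-1).astype(int)-im.min(-1))
p=rect(ge&grey&(w[...,2]>20)&(w[...,2]<110),'back')
# foot: brown, z 8-22 around x<570
f=R(540,600,-90,50)&br&(w[...,2]>5)&(w[...,2]<25)
p=rect(f,'foot')
ft=p
# rear edge line: min x per y bin
b=np.round(ft[:,1]/6); E=np.array([[ft[b==k][:,1].mean(),np.percentile(ft[b==k][:,0],5)] for k in np.unique(b)]); print(E.round(1).tolist())
E
```

```text
[403.56101014 121.60276138 524.30017434]
[482.92026093 121.20894894 380.54496619] [ 3.14044368e+00 -6.95198742e-04 -3.14014313e+00]
rim 1590 [628.5 -23. ] 76.9 zr [41.  45.3] ear n 175 [726.9  -2.5] yaw 0.204 far 110.7
scene
rim 411 [627.5 -21.5] 77.5 zr [40.7 44.9] ear n 48 [725.4  -6.6] yaw 0.151 far 110.7
side
rim 540 [632.6 -25.1] 77.1 zr [41.1 45.8] ear n 77 [730.6  -9.6] yaw 0.158 far 108.9
grip+arm 1759 [452.  243.7 137.5] z [129.6 136.8 143. ] [450.2 245.7] [123.2  24.8] 1.27
grip 870 [478.1 243.6 140.7] z [133.6 141.6 143.2] [479.2 245. ] [60.8 23.2] 3.43
axis yaw 0.0369502537544374
tongue 4286 [446.5 236.3   4.7] z [3.  4.7 6.5] [455.1 236.1] [ 92.2 209.7] 90.0
back 99 [393.2 234.1  66.2] z [ 24.3  65.  105.9] [395.3 241.2] [20.4  7.3] 66.45
foot 408 [552.6 -28.2  15.7] z [13.7 15.9 17.5] [554.4 -35.2] [ 26.7 102. ] 1.19
[[-83.5, 555.3], [-78.3, 553.7], [-72.4, 553.8], [-66.2, 552.6], [-59.8, 551.2], [-54.1, 550.0], [-48.0, 549.1], [-41.7, 548.0], [-36.2, 547.5], [-30.2, 546.1], [-24.1, 545.2], [-18.1, 544.5], [-12.0, 542.5], [-5.9, 542.7], [0.1, 541.0], [6.0, 540.9], [11.8, 541.5], [15.7, 562.4]]
```

To row units: -0.03 rad / 1.5708 = -0.0191.

{"op": "move_arm", "data": {
  "motion": [
    [0,0,-0.0064,0.002,0.04,0.05,0.085],
    [0,0,-0.0127,0.004,0.08,0.1,0.085],
    [0,0,-0.0191,0.004,0.123,0.15,0.085],
    [0,0,-0.0191,0.004,0.123,0.18,0.085],
    [0,0,-0.0191,0.004,0.123,0.2,0.085],
    [0,0,-0.0191,0.004,0.123,0.2,0.085],
    [0,0,-0.0191,0.004,0.123,0.2,0.085]
  ]
}}

```text
clock: 3.08
eef_pos: [479.1, 240.5, 182.2]
tcp_rot: [3.141, 0.001, -3.118]
contact_force: [-0.2, -0.4, -0.1]
opening: 0.993
grasp_force: 0.0
```

```bash
python3 - <<'E'
from h import *
im,d,K,T=grab('wrist','w2'); w=cloud(d,K,T); go((479,244.5,106),np.pi+.03)
m=(w[...,2]>133)&(w[...,2]<150)&(w[...,0]>430)&(w[...,0]<530)&(w[...,1]>215)&(w[...,1]<275)&(im[...,0]>im[...,2]*1.25)
p=w[m]; r=cv2.minAreaRect(p[:,:2].astype(np.float32)); print(len(p),p.mean(0),r)
E
```

```text
at [479.3 240.7 182.5] [ 3.1409e+00  1.6000e-03 -3.1181e+00] turn [ 0.0007  0.0016 -0.0066] shift m [0.0004 0.0038 0.0765]
2834 [476.2733335  246.45470342 141.26833275] ((478.8620300292969, 246.91812133789062), (61.760501861572266, 24.57598876953125), 0.8098557591438293)
```

View pics/w2.png

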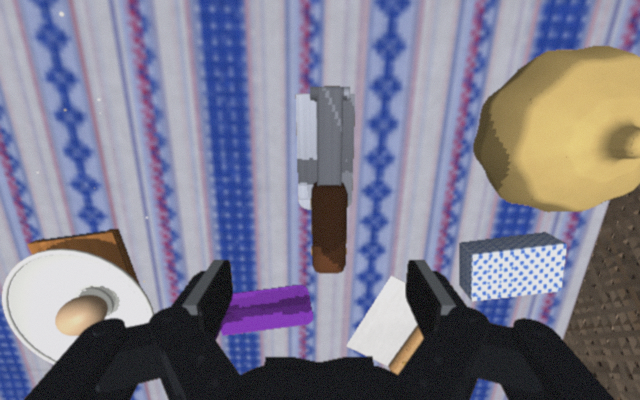

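The close crop confirms the grey lifter: its dark grip is at (329,228) and its steel arm at (329,140). The finger gap is centred at about column 318, so I need to shift about 6 mm in +y. Descending now.

{"op": "move_arm", "data": {
  "motion": [
    [0,0,0,0,0.006,0.02,0.085],
    [0,0,0,0,0.006,0.05,0.085],
    [0,0,0,0,0.006,0.077,0.085],
    [0,0,0,0,0.006,0.077,0.085],
    [0,0,0,0,0.006,0.077,0.015],
    [0,0,0,0,0.006,0.077,0.015],
    [0,0,0,0,0.006,0.077,0.015],
    [0,0,0,0,0.006,0.077,0.015]
  ],
  "grip_force": 80
}}

```text
clock: 4.12
eef_pos: [479.2, 247.2, 105.2]
tcp_rot: [3.141, 0.002, -3.117]
contact_force: [-0.3, 1.2, 6.1]
opening: 0.271
grasp_force: 79.4
```

{"op": "move_arm", "data": {
  "motion": [
    [0,0,0,0,0,0,0.01],
    [0,0,0,0,0,0,0.01],
    [0,0,0,0,0,0,0.01],
    [0,0,0,0,0,0,0.01]
  ]
}}

```text
clock: 4.62
eef_pos: [479.2, 247.2, 105.2]
tcp_rot: [3.141, 0.001, -3.117]
contact_force: [-0.3, 1.7, 6.2]
opening: 0.272
grasp_force: 79.4
```

To row units: -0.145 rad / 1.5708 = -0.0923.

{"op": "move_arm", "data": {
  "motion": [
    [0,0,0,0,0,-0.02,0.01],
    [0,0,0,0,0,-0.05,0.01],
    [0,0,0,0.001,-0.04,-0.06,0.01],
    [0,0,-0.0191,0.002,-0.09,-0.06,0.01],
    [0,0,-0.0382,0.003,-0.14,-0.06,0.01],
    [0,0,-0.0573,0.004,-0.19,-0.06,0.01],
    [0,0,-0.0764,0.005,-0.24,-0.06,0.01],
    [0,0,-0.0923,0.005,-0.29,-0.06,0.01]
  ]
}}

```text
clock: 5.62
eef_pos: [480.0, -44.8, 164.2]
tcp_rot: [3.141, -0.0, -2.971]
contact_force: [0.8, 0.2, -3.5]
opening: 0.275
grasp_force: 79.2
```

{"op": "move_arm", "data": {
  "motion": [
    [0,0,0,0,0,0,0.01],
    [0,0,0,0,0,0,0.01],
    [0,0,0,0,0,0,0.01]
  ]
}}

```text
clock: 6.0
eef_pos: [480.4, -42.3, 164.2]
tcp_rot: [3.141, -0.0, -2.971]
contact_force: [-0.8, 0.1, -2.3]
opening: 0.271
grasp_force: 79.7
```

```bash
python3 - <<'E'
from meas import *
for n in('wrist','scene','side'):
    im,d,K,T=grab(n,n+'3'); w=cloud(d,K,T); print(n); dish(im,w)
    br=(im[...,0]>im[...,2]*1.25)
    m=(w[...,2]>190)&(w[...,2]<208)&(abs(w[...,0]-480)<60)&(abs(w[...,1]+49)<40)&br
    p=w[m]; 
    if len(p)>5: print('grip',len(p),p.mean(0).round(1),cv2.minAreaRect(p[:,:2].astype(np.float32)),np.percentile(p[:,2],95))
    f=(abs(w[...,0]-560)<40)&(abs(w[...,1]+35)<65)&br&(w[...,2]>8)&(w[...,2]<22); ft=w[f]
    if len(ft)>40:
        b=np.round(ft[:,1]/5); E=np.array([[ft[b==k][:,1].mean(),np.percentile(ft[b==k][:,0],5)] for k in np.unique(b) if (b==k).sum()>4]); print(E.round(1).tolist())
s=sensors.sense();print(s['eef_pos'],s['tcp_rot'],s['contact_force'],s['opening'])
a=cv2.imread('pics/wrist3.png');b=cv2.imread('pics/side3.png')
cv2.imwrite('pics/c3.png',np.vstack([a[100:400],cv2.resize(b[120:280,230:480],(640,410))[:300]]))
E
```

```text
wrist
rim 0 [590.  -89.4] 8.7 zr [44.2 45.2] ear n 0  yaw  far 60.0
grip 6746 [475.6 -43.8 200. ] ((479.7433166503906, -43.00432205200195), (60.76028823852539, 24.867774963378906), 9.253478050231934) 201.74296079350205
[[-84.2, 554.9], [-80.1, 553.4], [-75.2, 552.8], [-71.4, 552.6], [6.4, 538.7], [9.9, 539.1]]
scene
rim 425 [628.  -21.6] 77.5 zr [40.5 45.3] ear n 51 [725.4  -7.1] yaw 0.148 far 108.6
grip 80 [464.5 -42.8 198.3] ((476.3524475097656, -43.55579376220703), (20.680715560913086, 54.57740020751953), 88.40933990478516) 201.36957638440214
[[-80.2, 562.7], [-75.2, 564.8], [-65.3, 562.9], [-58.8, 562.2], [-50.5, 559.2], [-45.5, 554.1], [-40.3, 551.3], [-35.3, 547.6], [-29.7, 546.6], [-25.1, 543.6], [-20.6, 548.6], [-15.4, 544.9], [-10.1, 544.5], [-4.8, 543.4], [0.2, 542.1], [5.1, 540.7], [10.1, 540.9], [14.9, 549.5], [19.6, 567.2]]
side
rim 534 [632.7 -25.3] 77.3 zr [41.2 45.5] ear n 75 [730.6  -8. ] yaw 0.174 far 108.8
grip 87 [501.2 -42.1 198.3] ((499.5460510253906, -38.36347198486328), (28.370012283325195, 36.277252197265625), 54.31765365600586) 202.20331243885198
[480.50708391 -42.39272887 164.24390596] [ 3.14148939e+00 -1.21938683e-04 -2.97092567e+00] [-0.14365903  0.50949409 -2.06197146] 0.2727416470037958
```

View pics/c3.png

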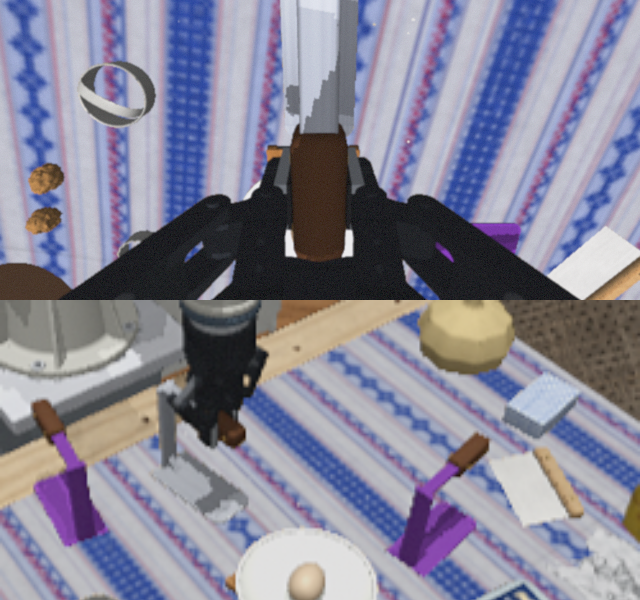

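The wrist half shows the held lifter, with its grip at (320,195) and the foot's edge behind it. The side half shows the tongue hanging level short of the dish. A brief sidestep will let me measure the foot unobstructed.

{"op": "move_arm", "data": {
  "motion": [
    [0,0,0,0,0.04,0,0.01],
    [0,0,0,0,0.08,0,0.01],
    [0,0,0,0,0.12,0,0.01],
    [0,0,0,0,0.14,0,0.01],
    [0,0,0,0,0.14,0,0.01],
    [0,0,0,0,0.14,0,0.01],
    [0,0,0,0,0.14,0,0.01],
    [0,0,0,0,0.14,0,0.01]
  ]
}}

```text
clock: 7.15
eef_pos: [457.1, 94.1, 164.3]
tcp_rot: [-3.142, 0.0, -2.973]
contact_force: [0.5, -1.0, -3.7]
opening: 0.274
grasp_force: 79.9
```

```bash
cat > foot.py <<'E'
from meas import *
im,d,K,T=grab('wrist','w4'); w=cloud(d,K,T); s=sensors.sense();print(s['eef_pos'],s['tcp_rot'],s['contact_force'])
dish(im,w)
br=(im[...,0]>im[...,2]*1.25)
zt=s['eef_pos'][2]+37
m=(abs(w[...,2]-zt)<9)&(abs(w[...,0]-s['eef_pos'][0])<60)&(abs(w[...,1]-s['eef_pos'][1])<40)&br
p=w[m]; print('grip',len(p),p.mean(0).round(1),cv2.minAreaRect(p[:,:2].astype(np.float32)))
f=(abs(w[...,0]-570)<60)&(abs(w[...,1]+35)<80)&br&(w[...,2]>12)&(w[...,2]<20); ft=w[f]
b=np.round(ft[:,1]/4); E=np.array([[ft[b==k][:,1].mean(),np.percentile(ft[b==k][:,0],3)] for k in np.unique(b) if (b==k).sum()>6]); print(E.round(1).tolist())
e=E[(E[:,0]>-80)&(E[:,0]<5)]; pf=np.polyfit(e[:,0],e[:,1],1); yaw=np.arctan(-pf[0]); print('edge yaw',yaw,'x at -37',np.polyval(pf,-37))
for a in (yaw,.16,.177):
    u=np.array([np.cos(a),np.sin(a)]);v=np.array([-u[1],u[0]]); q=ft[:,:2]@v; r=ft[:,:2]@u
    print('yaw',round(a,3),'v extent',np.percentile(q,[0.5,2,98,99.5]).round(1),'mid',(np.percentile(q,1)+np.percentile(q,99))/2,'rear',np.percentile(r,1).round(1),'c.v',np.array([629.5,-23.3])@v)
E
python3 foot.py
```

```text
[457.02828617  94.21152508 164.26308528] [-3.14155015e+00 -7.45363254e-05 -2.97324252e+00] [ 0.45488608  0.06550432 -2.81999562]
rim 2407 [627.3 -22.3] 77.2 zr [41.2 45. ] ear n 12 [718.3  11.1] yaw 0.352 far 100.7
grip 6712 [452.3  92.7 200.2] ((456.10693359375, 93.69297790527344), (58.86957931518555, 47.424896240234375), 42.36309051513672)
[[-83.5, 555.1], [-80.0, 553.8], [-76.1, 553.3], [-72.0, 552.8], [-67.8, 552.2], [-63.9, 551.5], [-60.0, 550.7], [-56.0, 550.2], [-52.0, 549.3], [-48.1, 548.9], [-44.1, 548.3], [-40.1, 547.5], [-35.9, 546.4], [-32.0, 545.9], [-28.1, 545.5], [-24.1, 544.9], [-20.0, 544.0], [-16.0, 543.2], [-12.0, 542.5], [-8.0, 542.0], [-4.0, 541.4], [-0.0, 540.7], [4.0, 539.8], [8.0, 539.4], [11.8, 539.2], [15.6, 556.7]]
edge yaw 0.16691616816959684 x at -37 546.8728641028601
yaw 0.167 v extent [-177.2 -175.7  -78.5  -78.1] mid -127.40811161251068 rear 532.8 c.v -127.56266927604028
yaw 0.16 v extent [-173.4 -171.9  -74.6  -74.3] mid -123.62360975561906 rear 533.6 c.v -123.29320676631995
yaw 0.177 v extent [-182.6 -181.2  -84.1  -83.7] mid -132.92612842094815 rear 531.5 c.v -133.77659233350477
```

View pics/w4.png

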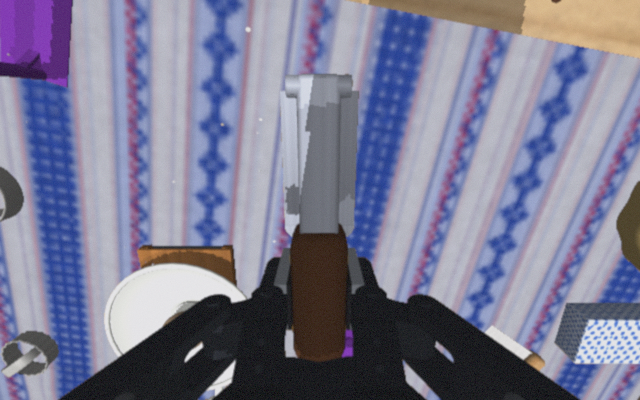

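The picture shows the foot's edge at (187,250) unobstructed, and the lifter hanging straight at column 320. The dish fits at (629.4, -23.2) with yaw 0.167, and the foot's width and rear edge agree with the given sizes. Next I check that the tongue hangs level.

```bash
python3 - <<'E'
from meas import *
s=sensors.sense(); p0=s['eef_pos']; a=s['tcp_rot'][2]+np.pi; u=np.array([np.cos(a),np.sin(a)]);v=np.array([-u[1],u[0]])
for n in('wrist','side','scene'):
    if n!='wrist': im,d,K,T=grab(n)
    else:
        z=np.load('wrist.npz');im,d,K,T=[z[k] for k in('im','d','K','T')]
    w=cloud(d,K,T); q=w[...,:2]-p0[:2]; x=q@u;y=q@v
    m=(abs(w[...,2]-62)<14)&(x>-85)&(x<32)&(abs(y)<34)&np.isfinite(w[...,2])
    if m.sum()<20: print(n,m.sum());continue
    A=np.c_[x[m],y[m],np.ones(m.sum())]; c=np.linalg.lstsq(A,w[m][:,2],rcond=None)[0]
    print(n,m.sum(),'slope x,y',c[:2].round(4),'z0',c[2].round(1),'x',np.percentile(x[m],[1,99]).round(1),'y',np.percentile(y[m],[1,99]).round(1))
    # side edges yaw
    if n!='scene':
        b=np.round(x[m]/8)
        for side in(2,98):
            E=np.array([[x[m][b==k].mean(),np.percentile(y[m][b==k],side)] for k in np.unique(b) if (b==k).sum()>5]); print(side,E.round(1).tolist())
go((481.4,-47.6,165),np.pi+.167)
E
```

```text
wrist 4219 slope x,y [-0.0002  0.0027] z0 64.2 x [-83.9  24.5] y [-30.1  29.1]
2 [[-84.6, -29.4], [-80.2, -30.0], [-72.1, -29.8], [-63.9, -29.9], [-55.9, -30.1], [-48.0, -29.8], [-40.0, -30.1], [-31.9, -29.8], [-24.0, -29.8], [-16.0, -30.1], [-8.0, -29.6], [-0.0, -29.9], [7.9, -30.1], [15.7, -29.6], [23.3, -29.4]]
98 [[-84.6, 28.2], [-80.2, 28.8], [-72.1, 29.0], [-63.9, 28.7], [-55.9, 28.9], [-48.0, 29.2], [-40.0, 28.7], [-31.9, 28.9], [-24.0, 29.3], [-16.0, 28.8], [-8.0, 29.1], [-0.0, 29.3], [7.9, 28.7], [15.7, 29.1], [23.3, 28.6]]
side 463 slope x,y [-0.0141 -0.0025] z0 63.7 x [-83.3  30.9] y [-31.6  28.7]
2 [[-80.7, -30.0], [-72.0, -31.3], [-63.9, -30.3], [-55.7, -31.1], [-48.0, -29.9], [-40.2, -30.8], [-31.8, -30.6], [-23.5, -30.8], [-15.9, -29.1], [-8.0, -31.3], [-0.6, -31.1], [7.8, -29.1], [16.6, -30.1], [24.0, -30.1], [30.1, -26.1]]
98 [[-80.7, 26.4], [-72.0, 27.9], [-63.9, 28.1], [-55.7, 26.1], [-48.0, 27.0], [-40.2, 28.0], [-31.8, 28.7], [-23.5, 28.7], [-15.9, 25.0], [-8.0, 27.3], [-0.6, 26.6], [7.8, 28.9], [16.6, 23.4], [24.0, 27.1], [30.1, 21.8]]
scene 688 slope x,y [-0.0026 -0.0067] z0 62.9 x [-83.1  29.7] y [-28.9  30.5]
at [457.   94.3 164.3] [-3.1416e+00 -1.0000e-04 -2.9731e+00] turn [-0.     -0.0001  0.0015] shift m [-0.0003 -0.144  -0.0007]
```

To row units: 0.0015 rad / 1.5708 = 0.001.

{"op": "move_arm", "data": {
  "motion": [
    [0,0,0,0,-0.04,0,0.01],
    [0,0,0,0,-0.08,0,0.01],
    [0,0,0.001,0,-0.12,0,0.01],
    [0,0,0.001,0,-0.144,0,0.01],
    [0,0,0.001,0,-0.144,0.02,0.01],
    [0,0,0.001,0,-0.144,0.04,0.01],
    [0,0,0.001,0,-0.144,0.05,0.01],
    [0,0,0.001,0,-0.144,0.054,0.01]
  ]
}}

```text
clock: 8.3
eef_pos: [481.1, -47.2, 109.9]
tcp_rot: [3.141, -0.001, -2.974]
contact_force: [-0.3, -0.4, -3.5]
opening: 0.273
grasp_force: 80.1
```

{"op": "move_arm", "data": {
  "motion": [
    [0,0,0,0,0,0,0.01],
    [0,0,0,0,0,0,0.01],
    [0,0,0,0,0,0,0.01]
  ]
}}

```text
clock: 8.68
eef_pos: [481.5, -47.2, 110.8]
tcp_rot: [-3.141, 0.001, -2.974]
contact_force: [-0.7, 0.3, -2.8]
opening: 0.268
grasp_force: 80.1
```

```bash
python3 - <<'E'
from h import *
s=sensors.sense();p=s['eef_pos'];a=.167
print(p[:2]@[np.cos(a),np.sin(a)]-616.8,p[:2]@[-np.sin(a),np.cos(a)]+127)
go((481.4,-47.6,110),np.pi+.167)
E
```

```text
-149.84129659792728 0.40571346150632337
at [481.5 -47.2 110.8] [-3.1414e+00  8.0000e-04 -2.9738e+00] turn [-0.0002  0.0008  0.0008] shift m [ 0.0002 -0.0004  0.0008]
```

{"op": "move_arm", "data": {
  "motion": [
    [0,0,0,-0.008,-0.0004,0.0006,0.01],
    [0,0,0,-0.016,-0.0004,0.0006,0.01],
    [0,0,0,-0.024,-0.0004,0.0006,0.01],
    [0,0,0,-0.032,-0.0004,0.0006,0.01],
    [0,0,0,-0.04,-0.0004,0.0006,0.01],
    [0,0,0,-0.048,-0.0004,0.0006,0.01],
    [0,0,0,-0.056,-0.0004,0.0006,0.01],
    [0,0,0,-0.062,-0.0004,0.0006,0.01]
  ]
}}

```text
clock: 9.68
eef_pos: [543.0, -37.2, 109.7]
tcp_rot: [-3.142, 0.0, -2.974]
contact_force: [-0.2, 0.7, -3.2]
opening: 0.269
grasp_force: 80.1
```

```bash
cat > st.py <<'E'
from h import *
s=sensors.sense();p=s['eef_pos'];a=.167
print('along,lat',p[:2]@[np.cos(a),np.sin(a)]-616.8,p[:2]@[-np.sin(a),np.cos(a)]+127,p[2],s['tcp_rot'],s['contact_force'],s['wrist_torque'])
E
python3 st.py; python3 - <<'E'
from meas import *
for n in('scene','side'):
    im,d,K,T=grab(n); w=cloud(d,K,T); dish(im,w)
E
```

```text
along,lat -87.58267025386363 0.08838170757171326 109.67843287309606 [-3.14157707e+00  9.48641334e-05 -2.97381700e+00] [-0.23366537  0.74873972 -3.19963063] [ 0.00077554 -0.07857465 -0.0181807 ]
rim 324 [627.3 -20.5] 77.1 zr [40.4 45. ] ear n 50 [725.6  -8.7] yaw 0.12 far 109.8
rim 542 [633.2 -25.1] 77.2 zr [41.  45.8] ear n 75 [730.5  -9.8] yaw 0.156 far 108.3
```

{"op": "move_arm", "data": {
  "motion": [
    [0,0,0,-0.008,0,0,0.01],
    [0,0,0,-0.016,0,0,0.01],
    [0,0,0,-0.024,0,0,0.01],
    [0,0,0,-0.032,0,0,0.01],
    [0,0,0,-0.04,0,0,0.01],
    [0,0,0,-0.048,0,0,0.01],
    [0,0,0,-0.056,0,0,0.01],
    [0,0,0,-0.062,0,0,0.01]
  ]
}}

```text
clock: 10.78
eef_pos: [604.1, -26.8, 109.7]
tcp_rot: [-3.142, 0.0, -2.974]
contact_force: [-0.4, 0.5, -2.8]
opening: 0.271
grasp_force: 80.1
```

```bash
python3 st.py
```

```text
along,lat -25.568075203132366 0.11035256902241031 109.6586482879361 [-3.14157868e+00  1.18733604e-04 -2.97388245e+00] [-0.40655336  0.48942206 -2.79700652] [ 0.01241005 -0.03011034 -0.02619674]
```

{"op": "move_arm", "data": {
  "motion": [
    [0,0,0,-0.004,0,0,0.01],
    [0,0,0,-0.008,0,0,0.01],
    [0,0,0,-0.012,0,0,0.01],
    [0,0,0,-0.016,0,0,0.01],
    [0,0,0,-0.018,0,0,0.01],
    [0,0,0,-0.02,0,0,0.01],
    [0,0,0,-0.022,0,0,0.01]
  ]
}}

```text
clock: 11.65
eef_pos: [625.3, -23.2, 109.7]
tcp_rot: [3.142, -0.0, -2.974]
contact_force: [-0.7, -0.1, -2.7]
opening: 0.268
grasp_force: 80.1
```

{"op": "move_arm", "data": {
  "motion": [
    [0,0,0,-0.0007,0,0,0.01],
    [0,0,0,-0.0014,0,0,0.01],
    [0,0,0,-0.002,0,0,0.01],
    [0,0,0,-0.002,0,0,0.01]
  ]
}}

```text
clock: 12.15
eef_pos: [627.2, -22.9, 109.7]
tcp_rot: [3.142, -0.0, -2.974]
contact_force: [0.8, 0.0, -2.5]
opening: 0.266
grasp_force: 80.1
```

```bash
python3 st.py; python3 - <<'E'
from meas import *
for n in('scene','side'):
    im,d,K,T=grab(n); w=cloud(d,K,T); dish(im,w)
E
```

```text
along,lat -2.1391115307096698 0.14980450610823937 109.67254849041925 [ 3.14156704e+00 -6.08420647e-06 -2.97389202e+00] [ 0.7906321   0.04668546 -2.52582761] [-0.0249916  -0.11313022  0.01154837]
rim 322 [627.3 -21.6] 77.5 zr [40.6 45.1] ear n 53 [724.5  -6.3] yaw 0.156 far 109.0
rim 432 [633.  -25.2] 77.1 zr [41.3 45.5] ear n 76 [730.7  -9.8] yaw 0.157 far 109.1
```

{"op": "move_arm", "data": {
  "motion": [
    [0,0,0,-0.0005,0,0,0.01],
    [0,0,0,-0.001,0,0,0.01],
    [0,0,0,-0.0015,0,0,0.01],
    [0,0,0,-0.002,0,0,0.01],
    [0,0,0,-0.002,0,0,0.01],
    [0,0,0,-0.002,0,0,0.01]
  ]
}}

```text
clock: 13.0
eef_pos: [628.8, -22.6, 109.5]
tcp_rot: [3.142, -0.001, -2.974]
contact_force: [-1.6, 0.1, -2.9]
opening: 0.268
grasp_force: 80.1
```

```bash
python3 st.py
```

```text
along,lat -0.5029363114862235 0.14664982930798942 109.51745313723981 [ 3.14151799e+00 -7.24149025e-04 -2.97386720e+00] [-1.64785451  0.09863788 -2.94607173] [-0.12293476  0.30551021  0.01242033]
```

Contact is felt at the home position. Lifting gently now.

{"op": "move_arm", "data": {
  "motion": [
    [0,0,0,0,0,0,0.01],
    [0,0,0,0,0,0,0.01],
    [0,0,0,0,0,-0.001,0.01],
    [0,0,0,0,0,-0.002,0.01],
    [0,0,0,0,0,-0.0035,0.01],
    [0,0,0,0,0,-0.005,0.01],
    [0,0,0,0,0,-0.007,0.01],
    [0,0,0,0,0,-0.009,0.01]
  ]
}}

```text
clock: 14.0
eef_pos: [629.2, -22.6, 118.7]
tcp_rot: [3.142, 0.0, -2.974]
contact_force: [0.7, 0.3, -7.4]
opening: 0.27
grasp_force: 79.3
```

```bash
python3 st.py;  python3 - <<'E'
from meas import *
for n in('scene','side'):
    im,d,K,T=grab(n,n+'5'); w=cloud(d,K,T); dish(im,w,34,58)
    # egg offset
    m=(im[...,0]>im[...,2]*1.15)&(w[...,2]>30)&(w[...,2]<85)&(np.hypot(w[...,0]-629,w[...,1]+23)<55); p=w[m]; print('egg',len(p),p.mean(0),np.percentile(p[:,2],98))
E
```

```text
along,lat -0.10253001175487952 0.16932846430799486 118.74466158713129 [ 3.14158487e+00  6.95627166e-05 -2.97386902e+00] [ 0.6955391   0.34065102 -7.43968308] [ 0.0257678  -0.06045061 -0.05012637]
rim 364 [627.5 -21.2] 77.3 zr [44.2 51.4] ear n 54 [726.1  -8. ] yaw 0.132 far 115.9
egg 171 [619.84675035 -15.75698771  55.88889295] 66.68036487813472
rim 464 [634.5 -25.6] 77.0 zr [43.8 52.3] ear n 73 [732.  -10.9] yaw 0.15 far 108.1
egg 175 [638.94115219 -29.72405777  58.96314567] 68.97717087789968
```

{"op": "move_arm", "data": {
  "motion": [
    [0,0,0,0,0,-0.003,0.01],
    [0,0,0,0,0,-0.007,0.01],
    [0,0,0,0,0,-0.012,0.01],
    [0,0,0,0,0,-0.018,0.01],
    [0,0,0,0,0,-0.025,0.01],
    [0,0,0,0,0,-0.032,0.01],
    [0,0,0,0,0,-0.039,0.01],
    [0,0,0,0,0,-0.046,0.01]
  ]
}}

```text
clock: 15.1
eef_pos: [629.2, -22.6, 165.2]
tcp_rot: [-3.142, 0.0, -2.974]
contact_force: [-0.1, 0.6, -7.3]
opening: 0.27
grasp_force: 79.3
```

{"op": "move_arm", "data": {
  "motion": [
    [0,0,0,0,0,-0.007,0.01],
    [0,0,0,0,0,-0.015,0.01],
    [0,0,0,0,0,-0.023,0.01],
    [0,0,0,0,0,-0.032,0.01],
    [0,0,0,0,0,-0.041,0.01],
    [0,0,0,0,0,-0.05,0.01],
    [0,0,0,0,0,-0.058,0.01],
    [0,0,0,0,0,-0.064,0.01]
  ]
}}

```text
clock: 16.1
eef_pos: [629.3, -22.6, 229.3]
tcp_rot: [-3.142, 0.0, -2.974]
contact_force: [-0.3, -0.6, -7.4]
opening: 0.273
grasp_force: 79.3
```

{"op": "move_arm", "data": {
  "motion": [
    [0,0,0,0,0,-0.004,0.01],
    [0,0,0,0,0,-0.007,0.01],
    [0,0,0,0,0,-0.009,0.01],
    [0,0,0,0,0,-0.01,0.01],
    [0,0,0,0,0,-0.01,0.01],
    [0,0,0,0,0,-0.01,0.01]
  ]
}}

```text
clock: 16.85
eef_pos: [629.1, -22.6, 238.5]
tcp_rot: [3.142, -0.0, -2.974]
contact_force: [-0.6, 1.3, -7.2]
opening: 0.272
grasp_force: 79.3
```

```bash
cat > air.py <<'E'
from meas import *
import sys
s=sensors.sense();print(s['clock'],s['eef_pos'],s['tcp_rot'],s['contact_force'],s['wrist_torque'],s['qpos'].round(3)); p0=s['eef_pos']; h=p0[2]-112
for n in('scene','side'):
    im,d,K,T=grab(n,n+sys.argv[1]); w=cloud(d,K,T); c=dish(im,w,h+34,h+47,p0[:2])
    m=(im[...,0]>im[...,2]*1.15)&(abs(w[...,2]-h-48)<20)&(np.hypot(w[...,0]-p0[0],w[...,1]-p0[1])<55); p=w[m]; print('egg',len(p),p.mean(0)-[*c,h],np.percentile(p[:,2],98)-h)
    q=np.hypot(w[...,0]-c[0],w[...,1]-c[1]); m=(q<84)&(q>70)&(abs(w[...,2]-h-41)<10); P=w[m]; A=np.c_[P[:,:2]-c,np.ones(len(P))]; print('tilt',np.linalg.lstsq(A,P[:,2],rcond=None)[0].round(3))
E
python3 air.py 6
```

```text
16.85 [629.06914862 -22.5837416  238.51765669] [ 3.14151021e+00 -2.66306736e-04 -2.97389598e+00] [-0.56457862  1.29134145 -7.22114238] [ 0.04687115 -0.04843611 -0.03701501] [-0.038  0.354  1.616  0.     1.173 -1.777]
rim 356 [628.3 -21.6] 77.6 zr [167.2 171. ] ear n 48 [726.3  -7. ] yaw 0.148 far 111.1
egg 191 [-9.6913887   6.34665404 48.4236313 ] 59.83527589803785
tilt [-2.30000e-02  1.10000e-02  1.66751e+02]
rim 529 [634.  -25.7] 77.3 zr [167.7 171.8] ear n 89 [729.4 -11.5] yaw 0.148 far 108.6
egg 203 [ 5.03830358 -4.90309326 51.1949314 ] 60.66953485597875
tilt [ 1.80000e-02 -1.40000e-02  1.67395e+02]
```

To row units: 0.25 rad / 1.5708 = 0.1592.

{"op": "move_arm", "data": {
  "motion": [
    [0,0,0.0064,0,0,0,0.01],
    [0,0,0.0191,0,0,0,0.01],
    [0,0,0.0382,0,0,0,0.01],
    [0,0,0.0637,0,0,0,0.01],
    [0,0,0.0955,0,0,0,0.01],
    [0,0,0.1273,0,0,0,0.01],
    [0,0,0.1592,0,0,0,0.01],
    [0,0,0.191,0,0,0,0.01]
  ]
}}

```text
clock: 17.95
eef_pos: [629.2, -22.6, 238.7]
tcp_rot: [-3.142, 0.0, 3.006]
contact_force: [-0.6, 0.0, -7.9]
opening: 0.275
grasp_force: 79.4
```

To row units: 0.34 rad / 1.5708 = 0.2165.

{"op": "move_arm", "data": {
  "motion": [
    [0,0,0.0318,0,0,0,0.01],
    [0,0,0.0637,0,0,0,0.01],
    [0,0,0.0955,0,0,0,0.01],
    [0,0,0.1273,0,0,0,0.01],
    [0,0,0.1592,0,0,0,0.01],
    [0,0,0.1846,0,0,0,0.01],
    [0,0,0.2037,0,0,0,0.01],
    [0,0,0.2165,0,0,0,0.01]
  ]
}}

```text
clock: 18.95
eef_pos: [629.2, -22.6, 238.7]
tcp_rot: [-3.142, 0.0, 2.668]
contact_force: [-0.5, -0.2, -7.9]
opening: 0.273
grasp_force: 79.4
```

```bash
python3 air.py 7
```

```text
18.95 [629.16252513 -22.59549834 238.68289015] [-3.14157766e+00  9.73012862e-06  2.66797699e+00] [-0.45612385 -0.23183701 -7.86223593] [-0.02814802 -0.06286832  0.02027732] [-0.038  0.353  1.616 -0.     1.173 -1.135]
rim 375 [626.9 -22.9] 77.6 zr [167.1 171.1] ear n 33 [715.5 -67.5] yaw -0.467 far 110.9
egg 79 [-2.89457868 13.83059611 45.93123708] 56.91404587737486
tilt [-2.4000e-02  1.1000e-02  1.6674e+02]
rim 540 [633.4 -27.1] 77.3 zr [168.  172.1] ear n 102 [719.2 -72.8] yaw -0.49 far 108.2
egg 217 [ 4.95573122 -3.56339899 50.7842365 ] 61.564086239713504
tilt [ 2.20000e-02 -1.60000e-02  1.67709e+02]
```

To row units: 0.35 rad / 1.5708 = 0.2228.

{"op": "move_arm", "data": {
  "motion": [
    [0,0,0.0064,0,0,0,0.01],
    [0,0,0.0191,0,0,0,0.01],
    [0,0,0.0382,0,0,0,0.01],
    [0,0,0.07,0,0,0,0.01],
    [0,0,0.1082,0,0,0,0.01],
    [0,0,0.1464,0,0,0,0.01],
    [0,0,0.1846,0,0,0,0.01],
    [0,0,0.2228,0,0,0,0.01]
  ]
}}

```text
clock: 20.05
eef_pos: [629.2, -22.6, 238.7]
tcp_rot: [-3.142, 0.0, 2.316]
contact_force: [0.3, 0.8, -7.6]
opening: 0.268
grasp_force: 79.4
```

To row units: 0.48 rad / 1.5708 = 0.3056.

{"op": "move_arm", "data": {
  "motion": [
    [0,0,0.0382,0,0,0,0.01],
    [0,0,0.0764,0,0,0,0.01],
    [0,0,0.1146,0,0,0,0.01],
    [0,0,0.1528,0,0,0,0.01],
    [0,0,0.191,0,0,0,0.01],
    [0,0,0.2292,0,0,0,0.01],
    [0,0,0.2674,0,0,0,0.01],
    [0,0,0.3056,0,0,0,0.01]
  ]
}}

```text
clock: 21.05
eef_pos: [629.1, -22.6, 238.7]
tcp_rot: [-3.142, 0.0, 1.836]
contact_force: [-0.4, 0.3, -7.9]
opening: 0.27
grasp_force: 79.4
```

To row units: 0.267 rad / 1.5708 = 0.17.

{"op": "move_arm", "data": {
  "motion": [
    [0,0,0.035,0,0,0,0.01],
    [0,0,0.07,0,0,0,0.01],
    [0,0,0.1019,0,0,0,0.01],
    [0,0,0.1273,0,0,0,0.01],
    [0,0,0.1464,0,0,0,0.01],
    [0,0,0.1592,0,0,0,0.01],
    [0,0,0.1668,0,0,0,0.01],
    [0,0,0.17,0,0,0,0.01]
  ]
}}

```text
clock: 22.05
eef_pos: [629.1, -22.6, 238.7]
tcp_rot: [-3.142, -0.0, 1.572]
contact_force: [0.2, 0.7, -7.9]
opening: 0.27
grasp_force: 79.4
```

{"op": "move_arm", "data": {
  "motion": [
    [0,0,0,0,0,0,0.01],
    [0,0,0,0,0,0,0.01],
    [0,0,0,0,0,0,0.01],
    [0,0,0,0,0,0,0.01],
    [0,0,0,0,0,0,0.01],
    [0,0,0,0,0,0,0.01],
    [0,0,0,0,0,0,0.01],
    [0,0,0,0,0,0,0.01]
  ]
}}

```text
clock: 23.05
eef_pos: [629.2, -22.6, 238.7]
tcp_rot: [-3.142, -0.0, 1.572]
contact_force: [0.6, -0.2, -7.5]
opening: 0.276
grasp_force: 79.4
```

```bash
python3 air.py 8
```

```text
23.05 [629.15645529 -22.60239954 238.67618939] [-3.14159260e+00 -1.36888000e-05  1.57224473e+00] [ 0.56493294 -0.18052987 -7.5021135 ] [-0.06969533  0.02294075  0.00230268] [-0.038  0.353  1.616  0.     1.173 -0.04 ]
rim 369 [625.  -23.4] 77.5 zr [167.  171.6] ear n 49 [ 626.  -122.1] yaw -1.561 far 109.6
egg 198 [-6.97184712  6.16507775 48.11162688] 59.952468279065926
tilt [-2.50000e-02  7.00000e-03  1.66525e+02]
rim 532 [631.  -27.8] 77.3 zr [168.1 172. ] ear n 85 [ 631.7 -126.5] yaw -1.563 far 108.4
egg 218 [ 6.60417099 -3.68866071 50.58195135] 61.51190993815899
tilt [ 2.10000e-02 -2.00000e-02  1.67657e+02]
```

View pics/side8.png

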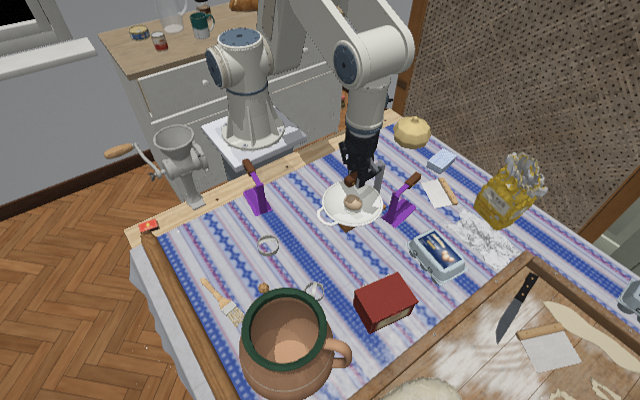

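The dish is carried level, with its ear at (325,215) pointing to the right-hand edge and the egg centred at (353,203). Everything else is where it was, so I'm handing in.

```bash
python3 -c "from rig import order; print(order.sign_off())"
```

```text
the job is handed in; nothing more can be done
None
```

The job is handed in: the arm is holding the dish on the lifter about 125 mm up, level and still, with its ear squarely towards the right-hand edge, the egg in the middle and nothing else on the table moved that I can see; no verdict was returned.

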